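# Hang the sink caddy on the drip stand and jack it up three clicks

## Robot

A 6-joint arm with a two-finger parallel gripper is mounted at the origin on the work surface. World frame = base frame: x ahead of the robot, y to its left, z up, the work surface at z = 0. Lengths are in m, angles in rad, forces in N, time in s.
With the tool pointing down it reaches from about 0.3 to 0.95 m from the base axis. Payload 3.1 kg.
Tool frame: the origin (TCP) lies at the very end of the fingers, on their centre line; the grasp point (between the pads) lies 19 mm behind it (r.grip_point_offset is the z of the grasp point in the tool frame, in m); z points along the fingers, y is the line along which they close (so a half turn about z gives the same grasp; the last joint's range is limited). The gripper opens to 85 mm and grips with 20 to 120 N. Pads are 22 mm wide; open, the fingers measure 114 mm over their backs; the gripper's body (76 mm by 85 mm) begins 54 mm behind the grasp point. The pads swing forward as they close: fully open they stand 13 mm farther back than shut.
Start: joints at [-1.312, 0.308, 1.634, -0, 1.2, -0.07], TCP at [0.202, -0.592, 0.231] pointing down, gripper open.
Joint ranges: [-3.06, 3.06], [-0.79, 1.96], [0.05, 2.63], [-1.19, 4.34], [0.05, 2.64], [-2.94, 2.94]. Speed limits (rad/s): [2.79, 2.79, 3.14, 3.14, 3.14, 3.14].

## Interface

Orientations are given as a unit quaternion [x, y, z, w].
In Python, from workcell import r gives the robot as it stands. Calls block until the motion is done:
- r.move_to(position, orientation): joint-space move of the TCP to a pose.
- r.line_to(position, orientation=None, vel=0.15, threshold=None): straight line of the TCP; orientation=None keeps the orientation; vel is the mean speed in m/s. With threshold (N) it stops when the force on the tool has changed by that much, and returns True; else False.
- r.move_joints(angles): joint-space move.
- r.set_gripper(opening, strength=None): opening from 0.0 (shut) to 1.0 (fully open); strength is the grip in N (None keeps the last); returns when the fingers have stopped.
- r.wait(seconds).
- r.inverse_kinematics(position, orientation): joint angles nearest the present ones, or None.
- r.get_image(name): name is "scene" or "side" or "wrist"; returns the picture (480x640x3 uint8, red, green, blue); there is no depth.
- r.camera_params(name): a dict with "K" (3x3 intrinsics, pixels), "R" (3x3) and "t" (3): a world point X has camera coordinates R X + t. Camera axes: x right, y down, z forward; pixel columns grow to the right and rows downward; lengths in m; the calibration is good to about 2 mm. A picture is of the moment at which its call begins: read the wrist's pose just before it. camera_params takes no time and is no camera call; for the wrist camera it gives the pose at the moment of the call.
A pose or a line that the arm cannot do raises r.IKError and nothing moves.
- r.hand_in(): hands the job in, once; it reports no verdict.
Readings, each from a call of its own:
- r.read_t(): time.
- r.read_q(): joint angles.
- r.read_qvel(): joint speeds.
- r.read_effort(): joint torques, N m.
- r.read_position(): TCP position.
- r.read_tool_rot(): TCP orientation.
- r.read_wrist_force(): force on the tool from outside, world axes, zero at the start.
- r.read_torque(): the same for the moment, N m.
- r.read_width(): opening from 0.0 (shut) to 1.0 (fully open).
Only numpy, scipy, OpenCV 4.12 (cv2) and the standard library are available. Lean on these libraries where they do the work, as an engineer would, in place of code of your own. Each camera call takes 0.05 s, during which the arm holds its last target. There are 200 camera calls.

## Task

Hang the sink caddy astride the bar of the drip stand, one basket on each side of the bar, and let go of it. Then press the stand's lever down by exactly three clicks, never as far as a fourth, so that the bar lifts the caddy clear of the pan to drip. Finish while still holding the lever down at the third click (it springs back up if let go), with the caddy hanging on the bar and the other dishes left where they are.

Things in the scene. Friction and masses are not known exactly. Their poses are not given: they have to be found in the camera images.
- caddy_grip (a point): Sink caddy, loose, about 0.3 kg: a white-coated steel thing like a little ridged roof on two legs, a shallow basket along each foot. This point is the middle of the black upright grip plate on its ridge, 100 mm above the feet; plate 12 mm thick (x), 50 mm long (y), 120 mm above the feet at its top, free from 82 mm up. x across the ridge, y along it, z up.
- caddy: The caddy's origin: centre of its footprint, level with its feet, on which it stands at the start. 128 mm (x) by 80 mm (y) by 120 mm high. Inside, legs 60 mm apart under a roof with 45 degree slopes, inner peak 75 mm above the feet. Hung, the roof sits on the bar and centres itself, caddy_grip 35 mm above the bar's centre line.
- bar_mid (a point): Middle of the drip stand's level round steel bar, on its centre line; 14 mm thick, along y, 95 mm above the worktop with the lever up, 238 mm free between two posts (173 mm tall, 40 mm in x). x is level, across the bar; the lever points to -x. Pressing the lever raises the bar 10 mm a click (50 mm per rad).
- stand: Drip stand, fixed to the worktop but at another place and yaw each time; origin under bar_mid, same axes. Base 190 (x) by 325 (y) mm; under the bar a grey drip pan 170 by 215 mm, its rim 45 mm and its floor 14 mm above the worktop.
- lever_axis (a point): Point on the lever's hinge axis, in the lever's middle plane: beyond the post at the bar's +y end, 168 mm along +y from bar_mid, 100 mm above the worktop. The axis runs along the bar; axes as bar_mid.
- lever_pad (a point): Middle of the top face of the black press pad at the lever's end (42 mm along the lever, 36 wide, 12 thick), to be pushed down. It is 130 mm from lever_axis along the lever and 6 mm off the lever's centre line. At the start the lever points 0.5 rad above level, to the bar's -x side; it is level at joint value 0.5. Its axes turn with the lever and equal bar_mid's at joint value 0.
- ratchet (a joint): Lever angle, rad: 0 at its upper stop (start), growing as the pad is pressed down, stop at 1.0. A tooth clicks past a spring pawl at 0.1, 0.3, 0.5, 0.7 and 0.9: the push at the pad builds up to 11 to 15 N some 0.05 before each, then falls to 2 to 5 N by 0.05 after it. The third click's seat is at 0.6, half-way to the next tooth. A return spring always pushes the lever back up to 0 if let go.
- bowl: Bystander: loose steel bowl, 124 mm across, 50 mm high; origin at the centre of its underside. Leave it.
- soap: Bystander: loose white bottle, 64 mm across, 170 mm high; origin at the centre of its underside. Leave it.
- cup: Bystander: loose steel cup, 72 mm across, 75 mm high; origin at the centre of its underside. Leave it.
There are look-alikes about, which are no part of the job. Of the things shaped like the caddy, the white one is meant.

How it is judged:
By the outcome, as a careful person would: the job done as asked, in the order asked, and still so for the second after the job is handed in, while the arm keeps its last pose, push and grip.
It also fails if it takes over 69 s, if anything falls off the work surface, if the arm or the gripper's body presses on something with over 40 N, if the wrist force passes 120 N, or if a joint passes its speed limit or range.

## Working session

There is one attempt and no reset: what is moved stays moved. The work goes in short steps, each a Python script; the robot and the scene stay as the last script left them, time stands still between calls to the robot, and variables do not carry over. Pictures are saved under pics/ and viewed, on a budget of 10 in all, crops included, one or two more only if the job needs it, and the job is handed in when it is done.

```bash
mkdir -p pics; ls; python3 - <<'E'
from workcell import r
import cv2,numpy as np
np.set_printoptions(precision=4,suppress=True)
for n in("scene","side","wrist"):
    p=r.camera_params(n);im=r.get_image(n)
    cv2.imwrite(f"pics/{n}0.png",im[:,:,::-1])
    print(n,p["K"].tolist(),(-p["R"].T@p["t"]),p["R"][2])
print(r.read_t(),r.read_tool_rot(),r.grip_point_offset)
E
```

```text
pics
scene [[472.2972446284079, 0.0, 321.7921147070628], [0.0, 472.2972446284079, 236.2925952546293], [0.0, 0.0, 1.0]] [1.1755 0.4079 1.1049] [-0.5285 -0.3547 -0.7713]
side [[589.5172717372095, 0.0, 327.80748581078365], [0.0, 589.5172717372095, 232.39496857043335], [0.0, 0.0, 1.0]] [-0.2125  0.9044  1.1004] [ 0.4598 -0.6093 -0.6461]
wrist [[391.8620790983851, 0.0, 318.893808726352], [0.0, 391.8620790983851, 239.4274823889596], [0.0, 0.0, 1.0]] [ 0.2699 -0.5685  0.3729] [-0.2662 -0.0884 -0.9599]
0.15 [ 0.9865  0.1637 -0.0001 -0.0009] -0.0187
```

View pics/scene0.png

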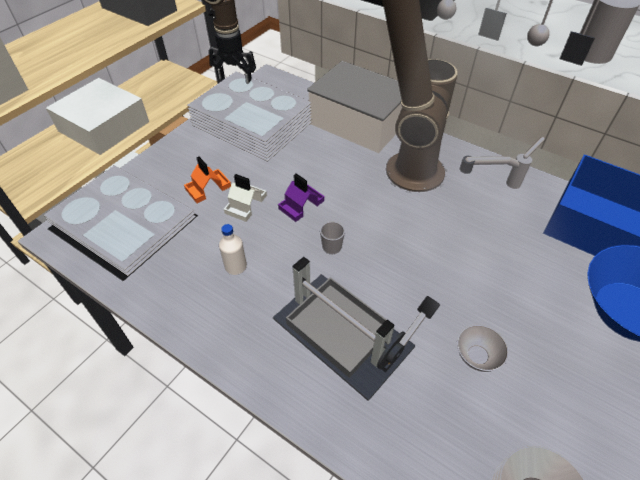

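View pics/side0.png

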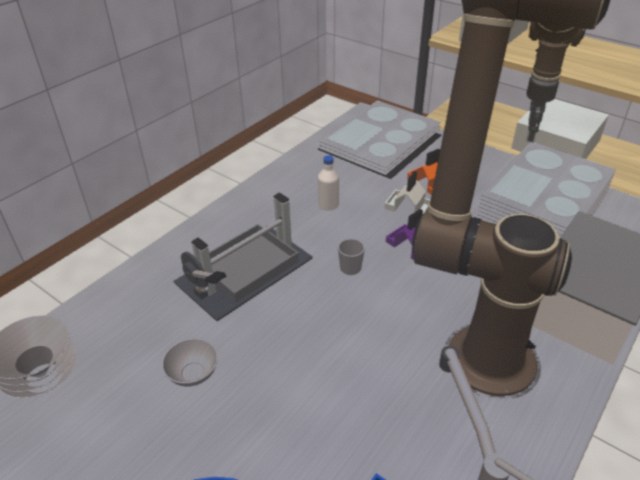

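Scene image: three caddies are in view, orange (203,180), white (242,197) and purple (300,195). By the description the white one is meant. The stand's posts are at about (302,265) and (384,330), and the lever pad at (429,307). Next I'll measure the dark blobs and check a close crop.

```bash
cat > h.py <<'E'
import cv2,numpy as np
from workcell import r
np.set_printoptions(precision=4,suppress=True)
def ray(p,uv):
    d=p["R"].T@np.linalg.solve(p["K"],[uv[0],uv[1],1.]);return -p["R"].T@p["t"],d
def onz(p,uv,z):
    c,d=ray(p,uv);return c+d*(z-c[2])/d[2]
def tri(p1,a,p2,b):
    c1,d1=ray(p1,a);c2,d2=ray(p2,b)
    s=np.linalg.lstsq(np.c_[d1,-d2],c2-c1,rcond=None)[0]
    x,y=c1+d1*s[0],c2+d2*s[1];return (x+y)/2,np.linalg.norm(x-y)
def proj(p,X):
    c=p["K"]@(p["R"]@np.asarray(X)+p["t"]);return c[:2]/c[2]
def blobs(m,amin=15):
    n,l,s,c=cv2.connectedComponentsWithStats(m.astype(np.uint8))
    return [(c[i].round(1).tolist(),s[i].tolist()) for i in range(1,n) if s[i,4]>amin]
E
python3 - <<'E'
from h import *
for n,(u0,v0,u1,v1) in dict(scene=(170,140,460,400),side=(170,130,450,320)).items():
    im=cv2.imread(f"pics/{n}0.png")[v0:v1,u0:u1]
    print(n)
    for c,s in blobs(im.max(2)<32): print(c[0]+u0,c[1]+v0,s[0]+u0,s[1]+v0,s[2:])
a=cv2.imread("pics/scene0.png")
A=cv2.resize(a[145:235,175:335],(800,450),interpolation=cv2.INTER_CUBIC)
cv2.imwrite("pics/c1.png",A)
B=cv2.resize(a[250:400,265:450],(740,600),interpolation=cv2.INTER_CUBIC)
cv2.imwrite("pics/c2.png",B)
E
```

```text
scene
202.4 165.4 198 157 [10, 17, 83]
242.0 181.8 235 175 [15, 15, 147]
300.5 182.6 295 174 [12, 18, 136]
385.2 327.6 377 320 [17, 17, 119]
side
```

View pics/c1.png

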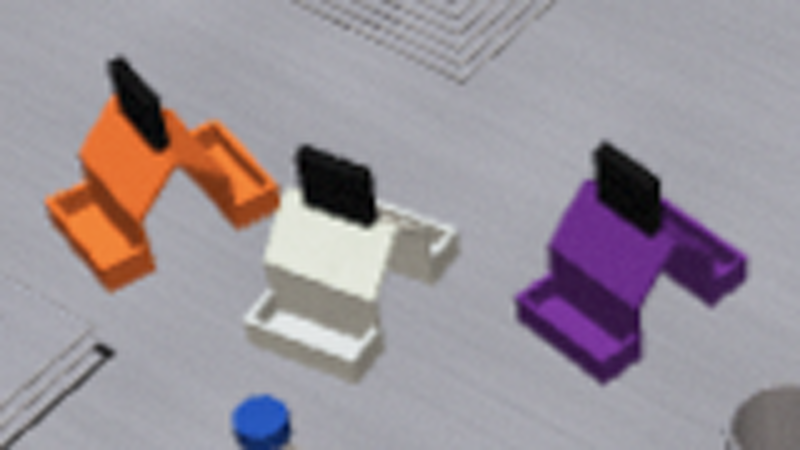

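View pics/c2.png

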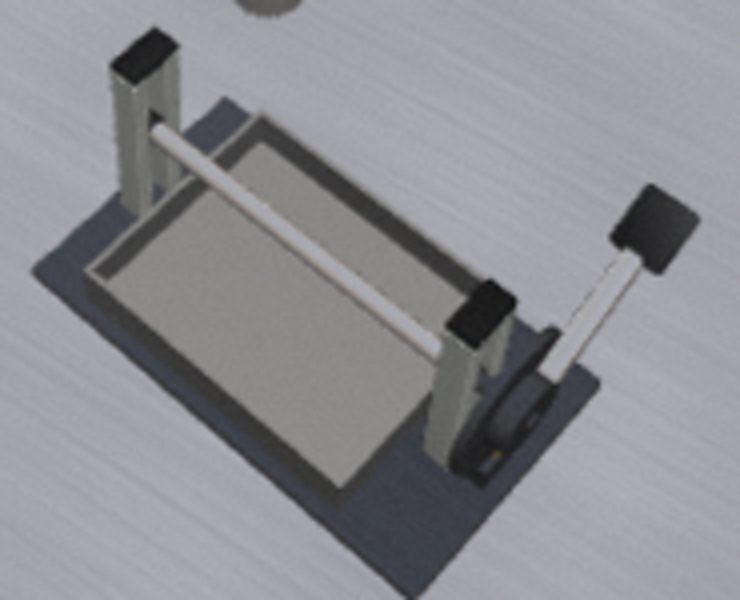

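Crop 1 shows the white caddy's grip plate centred at scene (242,182), with its long side running left to right. Crop 2 shows post caps at scene (301.5,263.7) and (385.5,328.2), and the pad at (428.7,307).

```bash
python3 - <<'E'
from h import *
p=r.camera_params("scene")
s=4.0
f=lambda u,v:(265+(u+.5)/s-.5,250+(v+.5)/s-.5)
A=onz(p,f(146,55),.173);B=onz(p,f(482,313),.173);print("posts",A,B,np.linalg.norm(A-B))
m=(A+B)/2;y=(B-A)/np.linalg.norm(B-A);x=np.array([y[1],-y[0],0]);print("mid",m[:2],"yaw",np.arctan2(-x[1]*-1,x[0]))
print("lever pad meas",onz(p,f(655,228),.1676)," expected",m+y*.168-x*(.13*np.cos(.5)-.006*np.sin(.5)))
print("bar ends",onz(p,f(155,125),.095),onz(p,f(437,350),.095))
g=lambda u,v:(175+(u+.5)/5-.5,145+(v+.5)/5-.5)
P=[onz(p,g(*q),z) for q,z in [((302,147),.12),((375,182),.12),((335,185),.1)]]
print("plate far top edge",P,np.linalg.norm(P[0]-P[1]))
print("bowl,cup,soap",onz(p,(482,345),.05),onz(p,(332,238),.04),onz(p,(233,255),.05))
E
```

```text
posts [ 0.6363 -0.0144  0.173 ] [0.6753 0.2417 0.173 ] 0.25897583871652513
mid [0.6558 0.1137] yaw -0.15118438835040038
lever pad meas [0.569  0.2961 0.1676]  expected [0.5712 0.2965 0.173 ]
bar ends [ 0.6332 -0.0124  0.095 ] [0.6697 0.2177 0.095 ]
plate far top edge [array([ 0.4458, -0.3998,  0.12  ]), array([ 0.4444, -0.3437,  0.12  ]), array([ 0.4453, -0.3774,  0.1   ])] 0.05608646238473786
bowl,cup,soap [0.5176 0.4379 0.05  ] [ 0.4344 -0.0536  0.04  ] [ 0.6489 -0.2449  0.05  ]
```

```bash
cat >> h.py <<'E'
def down(phi): # tool x at world angle phi, tool pointing down
    return np.array([np.cos(phi/2),np.sin(phi/2),0,0])
E
python3 - <<'E'
from h import *
q=r.inverse_kinematics([.447,-.372,.25],down(np.pi/2));print(q)
r.move_to([.447,-.372,.25],down(np.pi/2))
print(r.read_q(),r.read_position(),r.read_t())
p=r.camera_params("wrist");im=r.get_image("wrist")
np.savez("w1.npz",**p)
cv2.imwrite("pics/w1.png",im[:,:,::-1])
E
```

```text
[-0.7689  0.2081  1.7203 -0.      1.2131 -0.7689]
[-0.7701  0.2083  1.7202 -0.0007  1.2129 -0.7686] [ 0.4465 -0.3727  0.2499] 1.4
```

View pics/w1.png

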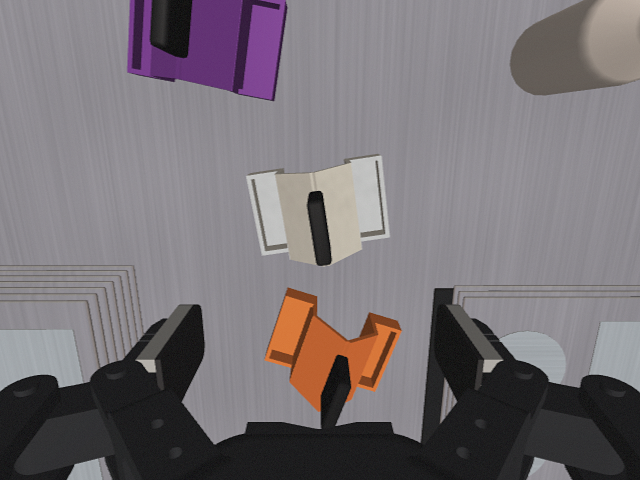

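The wrist view shows the white caddy's plate with its ends at about (316,192) and (323,264), with orange below it. Now I'll cast those pixels.

```bash
python3 - <<'E'
from h import *
p=dict(np.load("w1.npz"));im=cv2.imread("pics/w1.png")
S=im[150:275,230:400].astype(int)
print(blobs(S.max(2)<60))
ys,xs=np.nonzero(S.max(2)<60)
for row in (42,50,60,80,95,105,113): 
    k=xs[ys==row]; 
    if len(k): print(row+150,k.min()+230,k.max()+230)
for uv,z in [((316,192),.12),((323,264),.12),((316,192),.1),((323,264),.1),((319.5,228),.11)]: print(uv,z,onz(p,uv,z))
# baskets corners (z~0.02)
for uv in [(247,176),(382,155),(389,237),(263,255)]: print(uv,onz(p,uv,.02))
print("proj tcp",proj(p,r.read_position()), "cam", -p["R"].T@p["t"],p["R"][2])
for uv in[(341,360),(330,425)]: print("orange",onz(p,uv,.12))
E
```

```text
[([88.9, 77.9], [78, 41, 23, 75, 1143])]
192 310 320
200 308 322
210 308 324
230 312 327
245 314 329
255 316 330
263 317 329
(316, 192) 0.12 [ 0.4451 -0.347   0.12  ]
(323, 264) 0.12 [ 0.4501 -0.4005  0.12  ]
(316, 192) 0.1 [ 0.445  -0.3503  0.1   ]
(323, 264) 0.1 [ 0.4503 -0.4078  0.1   ]
(319.5, 228) 0.11 [ 0.4476 -0.3756  0.11  ]
(247, 176) [ 0.3791 -0.3482  0.02  ]
(382, 155) [ 0.506 -0.329  0.02 ]
(389, 237) [ 0.5164 -0.4085  0.02  ]
(263, 255) [ 0.391  -0.4271  0.02  ]
proj tcp [316.7261 309.9551] cam [ 0.4473 -0.3017  0.3927] [-0.0007 -0.2811 -0.9597]
orange [ 0.4646 -0.4817  0.12  ]
orange [ 0.4562 -0.5444  0.12  ]
```

```bash
python3 - <<'E'
from h import *
o=down(np.pi/2+.14)
r.move_to([.448,-.376,.17],o)
print(r.line_to([.448,-.376,.087],vel=.1,threshold=8),r.read_position())
r.set_gripper(0.0,60);print("w",r.read_width())
r.line_to([.448,-.376,.31],vel=.15);print("w",r.read_width(),r.read_wrist_force(),r.read_t())
o2=down(np.pi/2-.151)
r.move_to([.656,.114,.31],o2)
print(r.read_position(),r.read_t(),r.read_q(),r.read_wrist_force(),r.read_torque())
ims=[]
for n in("scene","side"):
    im=r.get_image(n)[:,:,::-1];cv2.imwrite(f"pics/{n}2.png",im)
p=r.camera_params("wrist");np.savez("w2.npz",**p);w=r.get_image("wrist")[:,:,::-1];cv2.imwrite("pics/w2.png",w)
E
```

```text
False [ 0.4486 -0.3765  0.0877]
w 0.13193603020443778
w 0.13407958809628584 [ 0.6822  0.6471 -4.3201] 5.15
[0.6561 0.1127 0.31  ] 7.075 [ 0.1051  0.3304  1.4452 -0.0008  1.366   0.2575] [-0.5171  0.5655 -3.7678] [ 0.0217 -0.0294  0.0502]
```

View pics/w2.png

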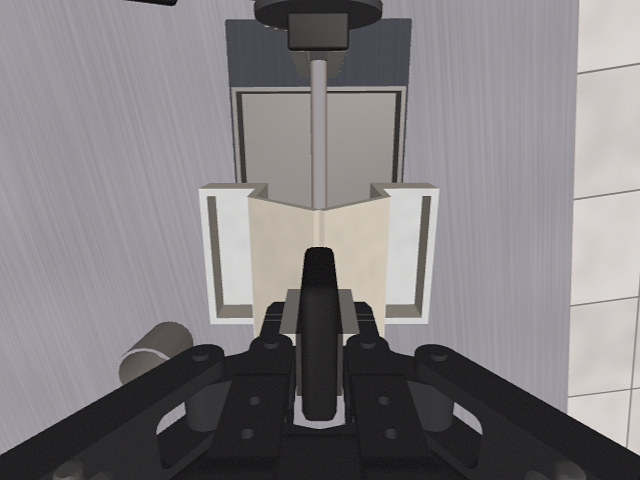

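The wrist view shows the caddy gripped squarely, its ridge end (319,210) right over the bar, whose centre line runs from (318.5,62) to (319.5,200). Now I'll check the bar line numerically, then lower.

```bash
python3 - <<'E'
from h import *
p=dict(np.load("w2.npz"));im=cv2.imread("pics/w2.png")
g=im.astype(int).max(2)
pts=[]
for row in range(95,195,12):
    e=np.abs(np.diff(g[row-2:row+3].mean(0)));e[:300]=0;e[340:]=0
    L=300+np.argmax(e[300:319]);R=319+np.argmax(e[319:340]);print(row,L,R)
    pts.append(onz(p,((L+R+1)/2,row),.095))
a,b=pts[0],pts[-1];d=(a-b)/np.linalg.norm(a-b);print("bar yaw",np.arctan2(-d[0],d[1]),b,a)
m=np.array([.6561,.1127]);n=np.array([d[1],-d[0]]);print("tcp off bar along x:",(m-b[:2])@n,"along y from post cap",)
print("post inner face?",onz(p,(318.5,50),.173))
for uv in [(200,187),(438,187),(428,322),(211,322)]:print(onz(p,uv,.245))
E
```

```text
95 309 326
107 309 326
119 309 326
131 309 326
143 310 326
155 310 326
167 310 326
179 310 326
191 310 324
bar yaw -0.15917846774168665 [0.6575 0.1253 0.095 ] [0.6707 0.2071 0.095 ]
tcp off bar along x: 0.000559864965257588 along y from post cap
post inner face? [0.6746 0.229  0.173 ]
[0.6004 0.161  0.245 ]
[0.7254 0.1417 0.245 ]
[0.7142 0.0628 0.245 ]
[0.5879 0.0823 0.245 ]
```

```bash
python3 - <<'E'
from h import *
o2=down(np.pi/2-.157)
r.line_to([.656,.1125,.17],o2,vel=.12)
print(r.line_to([.656,.1125,.1165],vel=.05,threshold=5),r.read_position(),r.read_wrist_force())
r.set_gripper(0.5);r.wait(.3);print(r.read_width(),r.read_wrist_force())
r.line_to([.656,.1125,.26],vel=.12);r.wait(.3)
print(r.read_t())
for n in("scene","side","wrist"): cv2.imwrite(f"pics/{n}3.png",r.get_image(n)[:,:,::-1])
a=cv2.imread("pics/scene3.png")[200:400,250:470];b=cv2.imread("pics/wrist3.png")
cv2.imwrite("pics/c3.png",np.hstack([cv2.resize(a,(440,400)),cv2.resize(b,(360,400))[:,:]]))
E
```

```text
False [0.6562 0.1123 0.1169] [-0.1943 -0.9412 -1.712 ]
0.5005710803472446 [ 0.0399 -0.3365 -0.1634]
12.1167
```

View pics/c3.png

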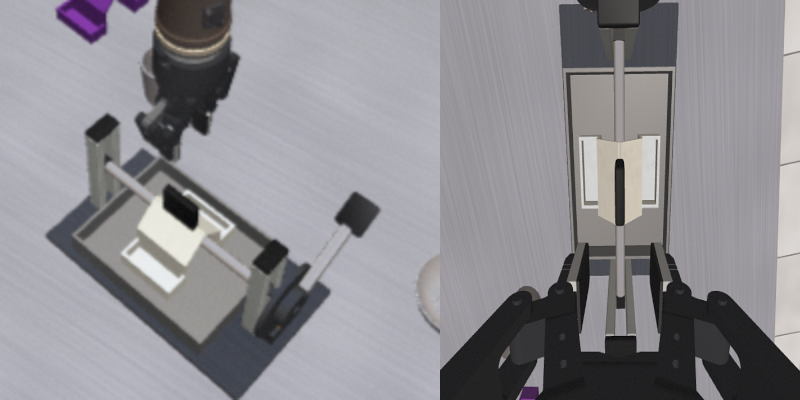

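The caddy hangs astride the bar, one basket on each side, and it is released. Next is the lever.

```bash
cat >> h.py <<'E'
yaw=-.157;X=np.array([np.cos(yaw),np.sin(yaw)]);Y=np.array([-X[1],X[0]])
ax=np.array([.656,.112])+.168*Y
def pad(q):
    a=.5-q;x=-.13*np.cos(a)+.006*np.sin(a);z=.1+.13*np.sin(a)+.006*np.cos(a)+.011*abs(np.sin(a))
    return np.r_[ax+x*X,z]
E
python3 - <<'E'
from h import *
o=down(yaw)
r.set_gripper(0.0,60)
P=pad(0);print(P)
r.move_to(P+[0,0,.06],o)
print(r.read_position(),r.read_q(),r.read_t())
f0=r.read_wrist_force()[2]
print(r.line_to(P+[0,0,-.006],vel=.04,threshold=2.5),r.read_position(),r.read_wrist_force(),r.read_t())
cv2.imwrite("pics/wrist4.png",r.get_image("wrist")[:,:,::-1]);cv2.imwrite("pics/scene4.png",r.get_image("scene")[:,:,::-1])
a=cv2.imread("pics/scene4.png")[200:400,250:470];b=cv2.imread("pics/wrist4.png")
cv2.imwrite("pics/c4.png",np.hstack([cv2.resize(a,(400,364)),cv2.resize(b,(400,364))]))
E
```

```text
[0.5724 0.2953 0.1729]
[0.5727 0.2951 0.233 ] [ 0.4083  0.343   1.5842 -0.0002  1.2142  2.1361] 14.3917
True [0.5724 0.2953 0.1712] [ 0.0288 -0.2307  3.4459] 15.7833
```

View pics/c4.png

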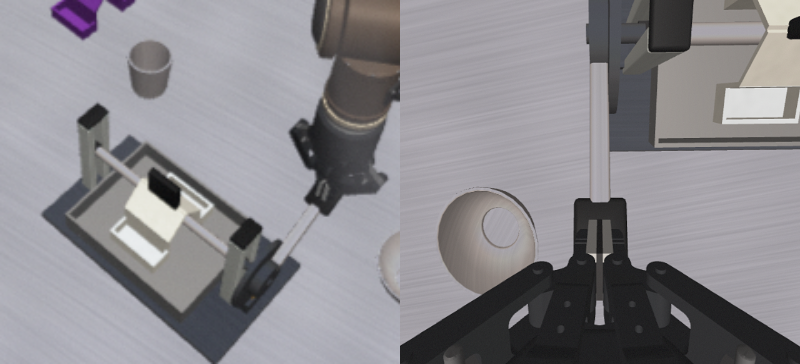

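Contact came at z 0.171 against a predicted 0.173, with the fingers centred on the pad. I'll press along the arc and log the force.

```bash
python3 - <<'E'
from h import *
for q in np.arange(.02,.441,.02):
    r.line_to(pad(q)-[0,0,.001],vel=.03)
    print(round(q,2),r.read_position().round(4)[2],r.read_wrist_force().round(1))
print(r.read_t())
E
```

```text
0.02 0.171 [ 0.4 -2.5  5.6]
0.04 0.1697 [ 0.3 -3.1 10.4]
0.06 0.168 [ 0.8 -2.3 11.3]
0.08 0.1664 [-0.8 -3.  14. ]
0.1 0.1641 [-0.1 -2.7 14.3]
0.12 0.1605 [-0.4 -2.2 10.8]
0.14 0.1567 [-1.2 -1.3  7.4]
0.16 0.153 [0.3 0.5 4.2]
0.18 0.1499 [-0.7 -0.7  4.8]
0.2 0.148 [-1.4 -0.5  8.5]
0.22 0.1457 [-1.3 -1.6 10.6]
0.24 0.1435 [-1.6 -1.5 11.8]
0.26 0.1415 [-2.2 -2.4 13.2]
0.28 0.1391 [-2.6 -2.7 13.2]
0.3 0.135 [-1.5 -1.4 10.8]
0.32 0.1315 [-1.1 -1.   6.2]
0.34 0.1277 [-0.3  0.   3.8]
0.36 0.1246 [-1.1  0.1  5.4]
0.38 0.1225 [-1.6  0.   7.5]
0.4 0.1203 [-2.9 -1.8  9.8]
0.42 0.1176 [-2.9 -0.2 10.9]
0.44 0.1153 [-5.  -1.9 11. ]
21.3833
```

```bash
python3 - <<'E'
from h import *
for q in np.arange(.46,.581,.02):
    r.line_to(pad(q)-[0,0,.001],vel=.03)
    z=r.read_position()[2];print(round(q,2),z.round(4),pad(q)[2].round(4),r.read_wrist_force().round(1))
print(pad(.55),pad(.6),pad(.65),r.read_t())
E
```

```text
0.46 0.1128 0.1116 [-3.6 -1.4 12.4]
0.48 0.1092 0.1088 [-3.5 -0.4 10.6]
0.5 0.1062 0.106 [-3.3 -0.7 10.4]
0.52 0.103 0.1036 [-0.6  0.2  4.7]
0.54 0.1003 0.1012 [-1.2 -0.2  4. ]
0.56 0.098 0.0989 [-2.7 -0.2  6.5]
0.58 0.0962 0.0965 [-3.4  0.   8.2]
[0.5537 0.2983 0.1   ] [0.5539 0.2983 0.0941] [0.5544 0.2982 0.0881] 23.1333
```

```bash
python3 - <<'E'
from h import *
r.line_to(pad(.587)-[0,0,.001],vel=.02);r.wait(.5)
print(r.read_position(),r.read_wrist_force(),r.read_t())
for n in("scene","side","wrist"): cv2.imwrite(f"pics/{n}5.png",r.get_image(n)[:,:,::-1])
# grip plate rise: dark blob centroid before (4) and after (5) versus predicted
p=r.camera_params("scene")
for k in(3,4,5):
    im=cv2.imread(f"pics/scene{k}.png")[270:320,320:352];print(k,[(c[0]+320,c[1]+270,s[4]) for c,s in blobs(im.max(2)<32)])
for z in(.13,.15,.155,.16,.165,.17): print(z,proj(p,[.656,.112,z]))
a=cv2.imread("pics/scene5.png")[200:400,250:470];b=cv2.imread("pics/wrist5.png")
c=cv2.imread("pics/side5.png")[170:330,150:390]
cv2.imwrite("pics/c5.png",np.vstack([np.hstack([cv2.resize(a,(400,364)),cv2.resize(b,(400,364))]),np.hstack([cv2.resize(c,(354,236)),np.zeros((236,446,3),np.uint8)])]))
E
```

```text
[0.5536 0.2985 0.0957] [-2.7539 -0.5623 10.0514] 23.8833
3 [(340.1, 304.8, 146)]
4 [(340.1, 304.8, 146)]
5 [(340.8, 298.4, 147)]
0.13 [339.7575 303.4381]
0.15 [340.0313 298.979 ]
0.155 [340.1009 297.8448]
0.16 [340.171  296.7028]
0.165 [340.2416 295.5528]
0.17 [340.3127 294.3948]
```

View pics/c5.png

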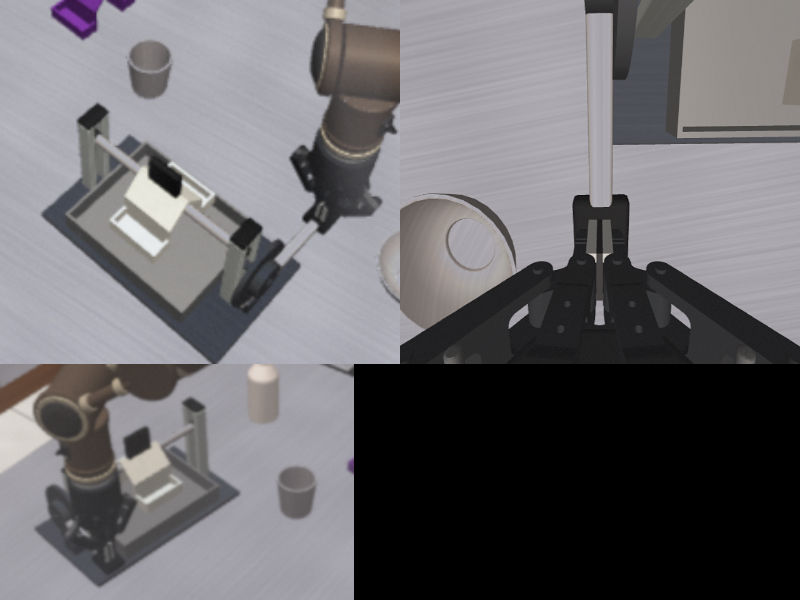

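```bash
python3 - <<'E'
from h import *
print(r.read_position(),r.read_wrist_force(),r.read_t());r.hand_in()
E
```

```text
[0.5536 0.2985 0.0957] [-3.5212 -0.5978 10.4946] 24.0333
the job is handed in; nothing more can be done
```

The white caddy is hanging astride the drip stand's bar, one basket on each side, and released. I then pressed the lever to its third click and handed in at about 24 s, still holding it there.

- **Click count:** the push rose to about 14, 13 and 12 N and fell to about 4 N after each peak, so three teeth passed. The lever then moved only a little further, to about 10 N, and there was no fourth fall.
- **Lever angle:** the fingertip height (95.7 mm) gives about 0.59 rad. The camera saw the grip plate rise about 28 mm, which gives about 0.57 rad. The two differ slightly, but both lie between the third tooth (0.5) and the fourth (0.7), near the seat at 0.6.
- **Scene:** by eye, the last pictures show the caddy hanging on the bar clear of the pan. The cup and bowl looked unmoved and the soap was upright in place. I did not measure their positions again.

No check failed.

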